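# Get the steam ironing station going

## Task

Get the steam ironing station going: first switch it on by pressing down the raised end of its rocker switch until it stays down, then gently press the large round key down and let it come back up. Do not press the other three keys, do not disturb the iron or the loose things around, and finish with the hand clear.

Things in the scene. Friction and masses are not known exactly. Their poses are not given: they have to be found in the camera images.
- station: White steam ironing station fixed on the counter, 240 (x) x 445 (y) x 90 mm high; origin at the centre of its underside on the counter, x away from the robot, y to the left, turned by some yaw. On its top (z 90 mm), on the right part (y -210 to +10 mm), is a grey panel with one rocker switch at the right end (y about -178 mm) and four white keys in two rows of two, 65 mm apart, whose places change; on the left (y 85 to 215 mm) lies the iron on a rubber rest.
- rocker (a joint): Angle of the rocker switch in rad: about 0 = off (near end raised), 0.3 = fully on (near end down, its near half then level). It counts as on above 0.22. Stiff by friction only: it stays where it is left. About 2 to 3 N at the near end turns it.
- rocker_press (a point): Point on top of the rocker's near half, 19 mm along it from its pivot ridge (its near end is 6 mm further). It moves with the rocker: about 107 mm above the counter when off, 101 mm when on. The white rocker is 50 mm long (along the station's x) and 26 mm wide and sits in a socket plate whose top is 94 mm above the counter; its pivot runs along the station's y. This point's axes are the rocker's.
- large_round_top (a point): Centre of the top of the large round key, 38 mm across, the larger of the two round ones. Its top is 14 mm above the panel and 104 mm above the counter; it sinks straight down 6 mm against a spring (about 1.4 N to start, 4 N at the bottom) and springs back. This is the key to press.
- large_round (a joint): How far the large round key is pressed, in m: 0 = up, 0.006 = right down; it springs back when let go. It counts as pressed beyond 0.004.
- small_round_top (a point): Centre of the top of the small round key, 20 mm across, same height and spring. Not to be pressed.
- small_round (a joint): How far the small round key is pressed, in m: 0 = up, 0.006 = right down; it springs back when let go.
- square_top (a point): Centre of the top of the square key, 28 mm wide, same height and spring. Not to be pressed.
- square (a joint): How far the square key is pressed, in m: 0 = up, 0.006 = right down; it springs back when let go.
- bar_top (a point): Centre of the top of the bar-shaped key, 16 mm (station's x) by 44 mm (station's y), same height and spring. Not to be pressed.
- bar (a joint): How far the bar-shaped key is pressed, in m: 0 = up, 0.006 = right down; it springs back when let go.
- iron_center (a point): Middle of the loose iron (220 x 104 x 114 mm high, nose away from the robot) that lies on the station's rest; the point is 50 mm above its sole. Bystander.
- spray_center (a point): Middle of a loose spray bottle (70 mm across, 191 mm high), half-way up, standing left of the station. Bystander.
- cup_center (a point): Middle of a loose steel measuring cup (72 mm across, 75 mm high), half-way up, standing right of the station. Bystander.
- brush_grip (a point): Handle of a loose brush (170 mm long, lying) beyond the station. Bystander.

How it is judged:
By the outcome, as a careful person would: the job done as asked, in the order asked, and still so for the second after the job is handed in, with the robot touching nothing.
It also fails if it takes over 37 s, if anything falls off the work surface, if the arm or the gripper's body presses on something with over 40 N, if the wrist force passes 120 N, or if a joint passes its speed limit or range.

## Robot

A 6-joint arm with a two-finger parallel gripper is mounted at the origin on the work surface. World frame = base frame: x ahead of the robot, y to its left, z up, the work surface at z = 0. Lengths are in m, angles in rad, forces in N, time in s.
With the tool pointing down it reaches from about 0.375 to 0.925 m from the base axis. Payload 5.7 kg.
Tool frame: the origin (TCP) lies midway between the tips of the shut fingers; the grasp point (between the pads) lies 19 mm behind it; z points along the fingers, y is the direction in which the jaws open and shut (so a half turn about z gives the same grasp; the last joint's range is limited). The gripper opens to 88 mm and grips with 3 to 60 N. Pads are 20 mm wide; open, the fingers measure 115 mm over their backs; the gripper's body (75 mm by 178 mm) begins 61 mm behind the grasp point.
Start: joints at [1.023, 0.359, 1.51, -0, 1.272, -0.115], TCP at [0.252, 0.545, 0.223] pointing down, gripper open.
Joint ranges: [-2.97, 2.97], [-1.01, 2.36], [0.21, 2.38], [-0.96, 4.11], [0.2, 2.71], [-2.98, 2.98]. Speed limits (rad/s): [2.39, 2.39, 3.14, 3.14, 3.14, 3.14].

## Interface

Orientations are given as a rotation vector (axis times angle).
In Python, from cell import ctrl, optics gives the robot as it stands. The module is installed in compiled form; this text tells all that it offers.
- The arm moves only by the tool step_arm, never from a script. Its argument "deltas" is a list of rows, each a list of 3 entries, a list of its own where there are three numbers: the turn, a rotation vector about the tool's x, y, z in rad, then the shift along the tool's x, y, z in mm, then the opening, from 0 (shut) to 1 (fully open). A call has exactly 8 rows; each row is the pose to reach, as a shift and turn from the pose commanded when the call began, along the tool's axes at that moment; what a row does not reach only later rows make up. A row lasts 1/8 s, in which the tool goes at most 62.5 mm and 10.7 degrees, less where a joint would pass 70% of its speed; a pose out of reach is approached as far as the arm can. A call with a gripper value outside its range is refused whole. The fingers move at their own pace and stop on an object; "newtons" is the grip in N (left out, the last holds). Time passes only in rows, so rows that repeat a pose let the fingers close, or fill a call up. It gives the time, the measured TCP pose, the force and the opening at its end, in the units of the state.
- ctrl.sense(): the state, without advancing time (a new reading comes with each control period).
- optics.capture(name): name is "scene" or "top" or "wrist"; returns the picture (400x640x3 uint8, red, green, blue); there is no depth.
- optics.camera_params(name): a dict with "vfov" (degrees; the focal length in pixels is half the picture's height over the tangent of half this angle, whatever the lens; pixels are square), "cx", "cy" (the principal point, pixels), "origin" and "orientation" of the camera in the world. Camera axes: x right, y down, z forward; pixel columns grow to the right and rows downward; lengths in m; the calibration is good to about 2 mm. The wrist camera is an equidistant fisheye: a pixel r from the principal point sees the ray r / f radians off the axis. A picture is of the moment at which its call begins: read the wrist's pose just before it. camera_params takes no time and is no camera call; for the wrist camera it gives the pose at the moment of the call.
- ctrl.job_done(): hands the job in, once; it reports no verdict.
Trained networks look in the newest picture that a camera, given by its name, has taken for a name from the list of things; names that differ only in an ending like _2 or _b are one class to them, and where a whole thing is asked for, a point or a joint stands for the part that bears it (a point fixed in the world has none). Each returns a list of dicts, best first, with "p" (0 to 1); they miss things now and then, are a little off and sometimes report something else, mostly with a low value. They report only what shows in the picture. A call takes as long as a camera call.
- optics.boxes_of(name, camera): "position" ([x, y, z] in m, in the coordinates of the camera as it stood for that picture, good to about 4 mm: the middle of the surface that is visible of it).
- optics.cut_out(name, camera): "pixels" (400x640 bool, what is visible of it).
The state is a dict: "time": time; "qpos": joint angles; "joint_vel": joint speeds; "tau": joint torques, N m; "eef_pos": TCP position; "ee_rot": TCP orientation; "wrist_force": force on the tool from outside, world axes, zero at the start; "ft_torque": the same for the moment, N m; "gripper_width": finger opening in m.
Only numpy, scipy, OpenCV 4.12 (cv2) and the standard library are available. Lean on these libraries where they do the work, as an engineer would, in place of code of your own. Each camera call takes 0.05 s, during which the arm holds its last target.

## Working session

There is one attempt and no reset: what is moved stays moved. The work goes in short steps, Python scripts to look and compute and a tool call to move; the robot and the scene stay as the last step left them, time stands still between calls to the robot, and variables do not carry over. Pictures are saved under pics/ and viewed, and the job is handed in when it is done.

Besides the shell and the picture viewer there is one more tool, called after "Request:" as name(argument=value, ...), one argument or row to a line, values as JSON. step_arm: Moves the arm, as the interface text tells. Its arguments: {"type":"object","properties":{"deltas":{"type":"array","items":{"type":"array"}},"newtons":{"type":"number"}},"required":["deltas"]}

```bash
mkdir -p pics; ls; cat > h.py <<'E'
import numpy as np,cv2
from scipy.spatial.transform import Rotation as R
from cell import ctrl,optics
def Rm(o):
    o=np.array(o,float)
    if o.shape==(3,3): return o
    return R.from_rotvec(o).as_matrix() if o.size==3 else R.from_quat(o).as_matrix()
def save(im,n): cv2.imwrite('pics/'+n+'.png',im[...,::-1])
def toworld(p,cp): return Rm(cp['orientation'])@np.array(p)+np.array(cp['origin'])
def ray(u,v,cp,fish=False):
    f=200/np.tan(np.radians(cp['vfov'])/2)
    x,y=u-cp['cx'],v-cp['cy']
    if fish:
        r=np.hypot(x,y);t=r/f;d=np.array([x/r*np.sin(t),y/r*np.sin(t),np.cos(t)]) if r>1e-9 else np.array([0,0,1.])
    else: d=np.array([x/f,y/f,1])
    return Rm(cp['orientation'])@d
def atz(u,v,z,cp,fish=False):
    d=ray(u,v,cp,fish);o=np.array(cp['origin']);return o+d*(z-o[2])/d[2]
E
python3 - <<'E'
from h import *
s=ctrl.sense();print(s)
for c in ['scene','top']:
    cp=optics.camera_params(c);print(c,cp)
    save(optics.capture(c),c+'0')
    for n in ['rocker_press','large_round_top','small_round_top','square_top','bar_top','station','iron_center','cup_center','spray_center']:
        for d in optics.boxes_of(n,c)[:2]: print(n,round(d['p'],2),toworld(d['position'],cp).round(4))
E
```

```text
pics
{'time': 0.0, 'qpos': array([ 1.02290348e+00,  3.59493091e-01,  1.51144155e+00, -1.59459993e-06,
        1.27250219e+00, -1.15101863e-01]), 'joint_vel': array([ 0.00032102, -0.00091509,  0.00161139,  0.00118395, -0.000531  ,
        0.00175615]), 'tau': array([ 1.65905476e-03, -5.15365005e+01, -2.70733988e+01,  6.77116262e-02,
        3.46879684e-02, -1.08315874e-04]), 'eef_pos': array([0.25128474, 0.54407319, 0.22181323]), 'ee_rot': array([-6.74403653e-01, -3.06773774e+00,  2.73937068e-03]), 'wrist_force': array([0.23156785, 0.87008075, 0.15906884]), 'ft_torque': array([-0.01407248, -0.01589303,  0.01567791]), 'gripper_width': 0.08788654231882302}
scene {'vfov': 55.34861490429272, 'cx': 323.5533670076782, 'cy': 205.3498989843705, 'origin': array([ 1.0613192 , -0.28603783,  0.82414488]), 'orientation': array([-2.22724332, -1.10628368,  0.37563224])}
rocker_press 0.69 [ 0.4956 -0.1459  0.103 ]
large_round_top 0.47 [ 0.5067 -0.0131  0.1083]
small_round_top 0.6 [ 0.5711 -0.0278  0.1055]
square_top 0.28 [ 0.502  -0.0108  0.1081]
bar_top 0.49 [0.7351 0.024  0.019 ]
iron_center 0.94 [0.5817 0.1533 0.1439]
iron_center 0.23 [ 0.4914 -0.073   0.1063]
cup_center 0.59 [ 0.4386 -0.2725  0.0487]
spray_center 0.79 [0.6007 0.3544 0.1124]
top {'vfov': 47.5548544358514, 'cx': 322.4661434902996, 'cy': 198.25351978529406, 'origin': array([0.44624777, 0.0700473 , 1.46342402]), 'orientation': array([-2.14670168,  2.17452675, -0.13991508])}
rocker_press 0.73 [ 0.4997 -0.1494  0.1013]
large_round_top 0.46 [ 0.5052 -0.0104  0.1016]
large_round_top 0.22 [ 0.4956 -0.0762  0.104 ]
square_top 0.59 [ 0.4936 -0.0741  0.1025]
bar_top 0.49 [ 0.5537 -0.0914  0.1028]
bar_top 0.36 [0.5743 0.3596 0.1402]
station 0.62 [0.5444 0.0116 0.0917]
iron_center 0.75 [0.5515 0.1683 0.1429]
iron_center 0.21 [ 0.4468 -0.2813  0.0346]
cup_center 0.82 [ 0.4473 -0.2764  0.0322]
spray_center 0.86 [0.5732 0.3555 0.1448]
```

```bash
python3 - <<'E'
import cv2
a=cv2.imread('pics/top0.png');cv2.imwrite('pics/top0z.png',cv2.resize(a[60:300,280:520],(720,720))[:600])
a=cv2.imread('pics/scene0.png');print(a.shape)
E
```

```text
(400, 640, 3)
```

View pics/top0.png

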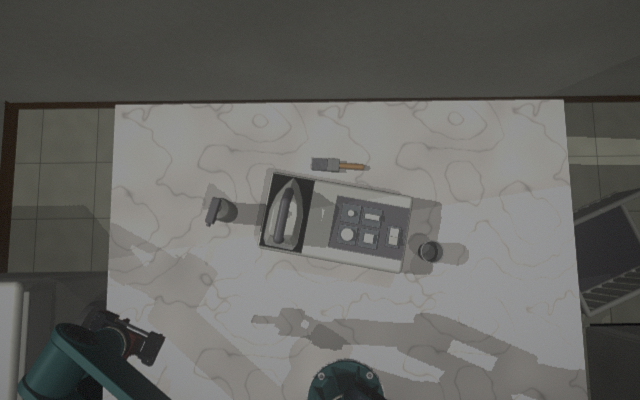

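View pics/scene0.png

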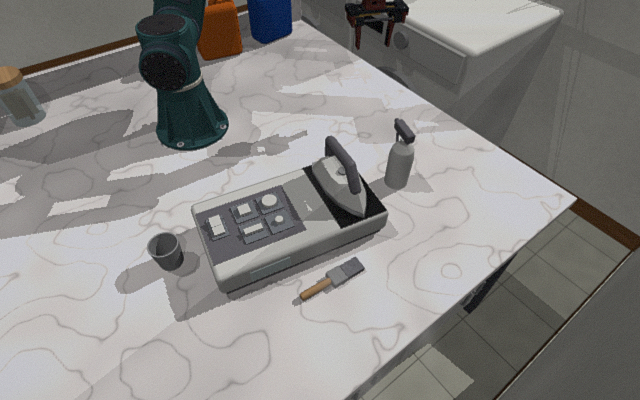

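```bash
python3 - <<'E'
from h import *
s=ctrl.sense();print(Rm(s['ee_rot']).round(3),s['time'])
for c in ['top','scene']:
    im=optics.capture(c);cp=optics.camera_params(c)
    for n,z in [('rocker_press',.1),('large_round_top',.104),('small_round_top',.104),('square_top',.104),('bar_top',.104)]:
        for d in optics.cut_out(n,c)[:2]:
            v,u=np.nonzero(d['pixels']);print(c,n,round(d['p'],2),len(u),u.mean().round(1),v.mean().round(1),atz(u.mean(),v.mean(),z,cp)[:2].round(4))
    x=(280,160) if c=='top' else (180,160)
    save(cv2.resize(im[x[1]:x[1]+120,x[0]:x[0]+150],None,fx=5,fy=5,interpolation=cv2.INTER_CUBIC),c+'z')
E
```

```text
[[-0.908  0.419 -0.   ]
 [ 0.419  0.908 -0.   ]
 [ 0.    -0.    -1.   ]] 1.0
top rocker_press 0.57 148 393.2 236.5 [ 0.4969 -0.1499]
top square_top 0.42 101 368.1 238.2 [ 0.4928 -0.074 ]
top bar_top 0.49 85 371.3 216.4 [ 0.5577 -0.0855]
scene rocker_press 0.79 212 216.1 225.0 [ 0.4901 -0.1487]
scene rocker_press 0.38 133 268.7 201.1 [ 0.5014 -0.0102]
scene large_round_top 0.56 151 268.7 200.7 [ 0.5034 -0.011 ]
scene small_round_top 0.38 40 278.9 219.8 [ 0.5681 -0.0236]
scene square_top 0.41 132 243.7 209.6 [ 0.4911 -0.0746]
```

View pics/topz.png

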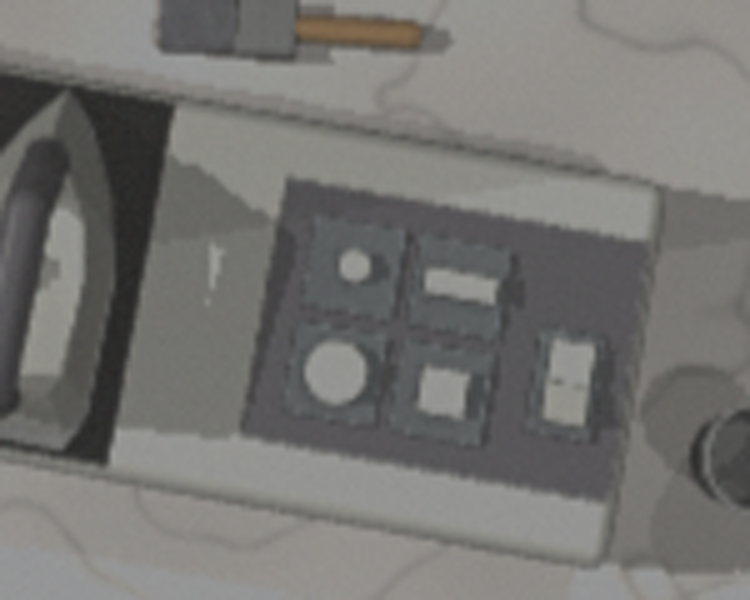

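```bash
cat > d.py <<'E'
import sys
from h import *
# usage: d.py x y z [x y z ...] : shift in tool mm from present pose to world targets; last: turn to yaw target
s=ctrl.sense();Q=Rm(s['ee_rot']);p=np.array(s['eef_pos'])
print('t',s['time'],'p',p.round(4),'F',np.round(s['wrist_force'],2),'w',s['gripper_width'])
yaw=-0.17
T=np.array([[-np.cos(yaw),-np.sin(yaw),0],[-np.sin(yaw),np.cos(yaw),0],[0,0,-1]]).T
T=np.column_stack([[-np.cos(yaw),-np.sin(yaw),0],[-np.sin(yaw),np.cos(yaw),0],[0,0,-1]])
print('turn',R.from_matrix(Q.T@T).as_rotvec().round(4))
a=np.array(list(map(float,sys.argv[1:]))).reshape(-1,3)
for x in a: print(x,(Q.T@(x-p)*1000).round(1))
E
python3 d.py .3 .45 .29  .38 .3 .29 .42 .1 .28 .45 -.10 .28
```

```text
t 1.6 p [0.2516 0.5447 0.2226] F [-0.08  0.87  0.82] w 0.08799755413768781
turn [-1.000e-04 -0.000e+00 -2.628e-01]
[0.3  0.45 0.29] [-83.6 -65.7 -67.4]
[0.38 0.3  0.29] [-219.1 -168.3  -67.3]
[0.42 0.1  0.28] [-339.3 -333.   -57.3]
[ 0.45 -0.1   0.28] [-450.5 -502.   -57.3]
```

Request:
step_arm(
  deltas=[
    [[0, 0, -0.1], [-20, -15, -40], 0],
    [[0, 0, -0.2], [-50, -40, -67], 0],
    [[0, 0, -0.263], [-84, -66, -67], 0],
    [[0, 0, -0.263], [-120, -95, -67], 0],
    [[0, 0, -0.263], [-160, -125, -67], 0],
    [[0, 0, -0.263], [-200, -155, -67], 0],
    [[0, 0, -0.263], [-235, -190, -65], 0],
    [[0, 0, -0.263], [-265, -230, -62], 0],
  ],
  newtons=20,
)

```text
time: 2.6
eef_pos: [0.3966, 0.2233, 0.2849]
ee_rot: [0.266, 3.129, 0.0]
wrist_force: [0.4, -0.1, -0.3]
gripper_width: 0.0115
```

```bash
python3 d.py .42 .1 .28 .45 -.08 .27
```

```text
t 2.6 p [0.3966 0.2233 0.2849] F [ 0.41 -0.15 -0.29] w 0.011508493956723712
turn [0.0004 0.001  0.0002]
[0.42 0.1  0.28] [ -43.9 -117.6    4.9]
[ 0.45 -0.08  0.27] [-103.8 -289.9   14.9]
```

Request:
step_arm(
  deltas=[
    [[0, 0, 0], [-15, -45, 2], 0],
    [[0, 0, 0], [-35, -90, 4], 0],
    [[0, 0, 0], [-50, -140, 5], 0],
    [[0, 0, 0], [-65, -190, 8], 0],
    [[0, 0, 0], [-85, -240, 12], 0],
    [[0, 0, 0], [-100, -290, 15], 0],
    [[0, 0, 0], [-100, -290, 15], 0],
    [[0, 0, 0], [-100, -290, 15], 0],
  ],
)

```text
time: 3.6
eef_pos: [0.445, -0.0776, 0.2696]
ee_rot: [-0.268, -3.13, -0.001]
wrist_force: [-0.1, -0.4, -1.1]
gripper_width: 0.0004
```

```bash
python3 - <<'E'
from h import *
s=ctrl.sense();cp=optics.camera_params('wrist');im=optics.capture('wrist');save(im,'w1')
print(s['eef_pos'],cp)
for n,z in [('rocker_press',.1),('large_round_top',.104),('small_round_top',.104),('square_top',.104),('bar_top',.104)]:
    for d in optics.cut_out(n,'wrist')[:2]:
        v,u=np.nonzero(d['pixels']);print(n,round(d['p'],2),len(u),u.mean().round(1),v.mean().round(1),atz(u.mean(),v.mean(),z,cp,True)[:2].round(4))
E
```

```text
[ 0.44499019 -0.07761644  0.26961166] {'vfov': 65.70646984690485, 'cx': 320.3931637556741, 'cy': 197.5461898999573, 'origin': array([ 0.36400582, -0.06370878,  0.43316728]), 'orientation': array([2.21361782, 1.86453669, 0.28979396])}
rocker_press 0.75 882 268.7 229.2 [ 0.4962 -0.1478]
large_round_top 0.72 775 386.9 216.9 [ 0.5029 -0.009 ]
large_round_top 0.29 804 269.0 229.5 [ 0.4951 -0.1466]
small_round_top 0.72 209 381.0 265.2 [ 0.5659 -0.0219]
small_round_top 0.3 28906 378.9 200.3 [ 0.4812 -0.0161]
square_top 0.65 595 331.7 216.0 [ 0.4907 -0.0719]
bar_top 0.58 28 345.1 262.7 [ 0.5537 -0.0653]
```

View pics/w1.png

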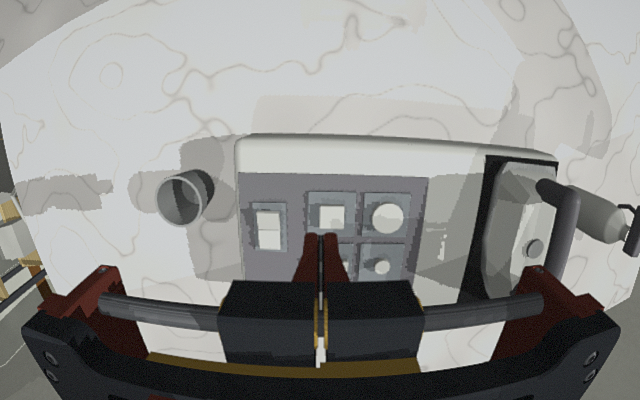

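```bash
python3 d.py .4764 -.1442 .125 .4764 -.1442 .100
```

```text
t 3.9 p [ 0.4452 -0.077   0.2698] F [0.27 0.18 0.11] w 0.0002808475702033781
turn [-0.      0.0001  0.002 ]
[ 0.4764 -0.1442  0.125 ] [-41.9 -61.1 144.8]
[ 0.4764 -0.1442  0.1   ] [-41.9 -61.1 169.8]
```

Request:
step_arm(
  deltas=[
    [[0, 0, -0.01], [-20, -30, 10], 0],
    [[0, 0, -0.02], [-42, -61, 40], 0],
    [[0, 0, -0.02], [-42, -61, 85], 0],
    [[0, 0, -0.02], [-42, -61, 125], 0],
    [[0, 0, -0.02], [-42, -61, 145], 0],
    [[0, 0, -0.02], [-42, -61, 145], 0],
    [[0, 0, -0.02], [-42, -61, 145], 0],
    [[0, 0, -0.02], [-42, -61, 145], 0],
  ],
)

```text
time: 4.9
eef_pos: [0.4774, -0.1455, 0.1259]
ee_rot: [0.234, 3.131, -0.001]
wrist_force: [0.2, 0.5, -0.8]
gripper_width: 0.0002
```

```bash
python3 d.py .4764 -.1442 .125 .4764 -.1442 .100; python3 - <<'E'
from h import *
cs=[]
for c,x in [('top',(330,180)),('scene',(180,150)),('wrist',(220,160))]:
    im=optics.capture(c);cs.append(cv2.resize(im[x[1]:x[1]+100,x[0]:x[0]+100],(260,400),interpolation=2) if 0 else cv2.resize(im[x[1]:x[1]+120,x[0]:x[0]+80],(260,390),interpolation=2))
save(np.hstack(cs),'r1')
E
```

```text
t 4.9 p [ 0.4774 -0.1455  0.1259] F [ 0.16  0.47 -0.8 ] w 0.00018459910150168442
turn [-0.0008  0.0023  0.0205]
[ 0.4764 -0.1442  0.125 ] [1.2 1.1 0.9]
[ 0.4764 -0.1442  0.1   ] [ 1.2  1.2 25.9]
```

View pics/r1.png

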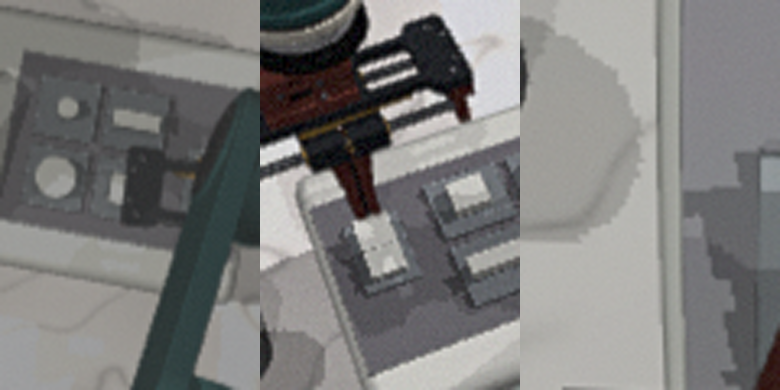

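Request:
step_arm(
  deltas=[
    [[0, 0, 0.02], [1, 1, 8], 0],
    [[0, 0, 0.04], [1, 1, 14], 0],
    [[0, 0, 0.04], [1, 1, 17], 0],
    [[0, 0, 0.04], [1, 1, 20], 0],
    [[0, 0, 0.04], [1, 1, 22], 0],
    [[0, 0, 0.04], [1, 1, 24], 0],
    [[0, 0, 0.04], [1, 1, 25], 0],
    [[0, 0, 0.04], [1, 1, 25], 0],
  ],
)

```text
time: 6.05
eef_pos: [0.4754, -0.1441, 0.1008]
ee_rot: [0.297, 3.127, -0.0]
wrist_force: [-6.8, 2.0, 15.1]
gripper_width: 0.0
```

Request:
step_arm(
  deltas=[
    [[0, 0, 0], [0, 0, 0], 0],
    [[0, 0, 0], [0, 0, -5], 0],
    [[0, 0, 0], [0, 0, -20], 0],
    [[0, 0, 0], [0, 0, -45], 0],
    [[0, 0, 0], [0, 60, -70], 0],
    [[0, 0, 0], [0, 100, -70], 0],
    [[0, 0, 0], [0, 132, -70], 0],
    [[0, 0, 0], [0, 132, -70], 0],
  ],
)

```text
time: 7.05
eef_pos: [0.5012, -0.0128, 0.1705]
ee_rot: [0.293, 3.126, 0.0]
wrist_force: [-0.0, -0.1, 0.4]
gripper_width: 0.0001
```

```bash
python3 d.py .503 -.0095 .125; python3 - <<'E'
from h import *
cs=[]
for c,x in [('scene',(180,170)),('wrist',(80,120))]:
    im=optics.capture(c);save(im,c+'r2')
    k=(100,100) if c=='scene' else (200,200)
    cs.append(cv2.resize(im[x[1]:x[1]+k[1],x[0]:x[0]+k[0]],(400,400),interpolation=2))
    cp=optics.camera_params(c)
    for n in ['rocker_press','large_round_top']:
      for d in optics.cut_out(n,c)[:1]:
        v,u=np.nonzero(d['pixels']);print(c,n,round(d['p'],2),u.mean().round(1),v.mean().round(1),atz(u.mean(),v.mean(),.103,cp,c=='wrist')[:2].round(4))
save(np.hstack(cs),'r2')
E
```

```text
t 7.05 p [ 0.5012 -0.0128  0.1705] F [-0.04 -0.06  0.42] w 0.0001252196076269713
turn [ 0.0003  0.0015 -0.0167]
[ 0.503  -0.0095  0.125 ] [-1.1  3.6 45.5]
scene rocker_press 0.65 215.9 224.4 [ 0.4905 -0.1487]
scene large_round_top 0.68 268.9 200.8 [ 0.5031 -0.0105]
wrist rocker_press 0.87 172.4 226.8 [ 0.4934 -0.1459]
wrist large_round_top 0.67 172.7 227.0 [ 0.4936 -0.1457]
```

View pics/r2.png

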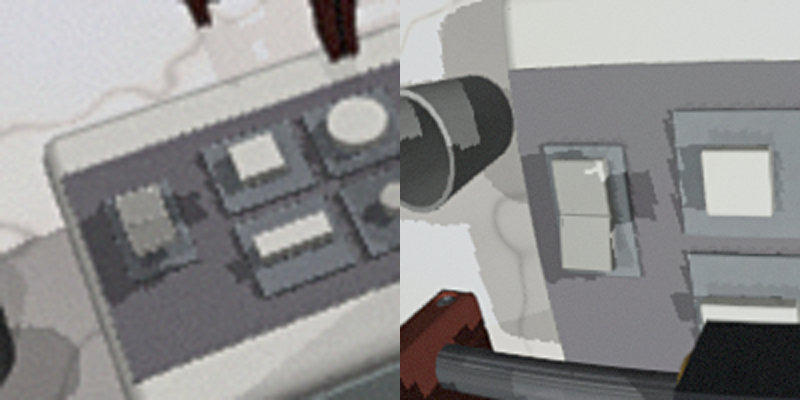

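```bash
python3 - <<'E'
import cv2,numpy as np
a=cv2.imread('pics/w1.png')[195:255,240:300];b=cv2.imread('pics/wristr2.png')[185:265,140:210]
c=cv2.imread('pics/scene0.png')[205:245,195:235];d=cv2.imread('pics/scener2.png')[205:245,195:235]
cv2.imwrite('pics/cmp.png',np.vstack([np.hstack([cv2.resize(x,(390,290),interpolation=2) if 0 else cv2.resize(x,(300,300),interpolation=0) for x in p]) for p in [(a,b),(c,d)]]))
E
```

```text
(no output)
```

View pics/cmp.png

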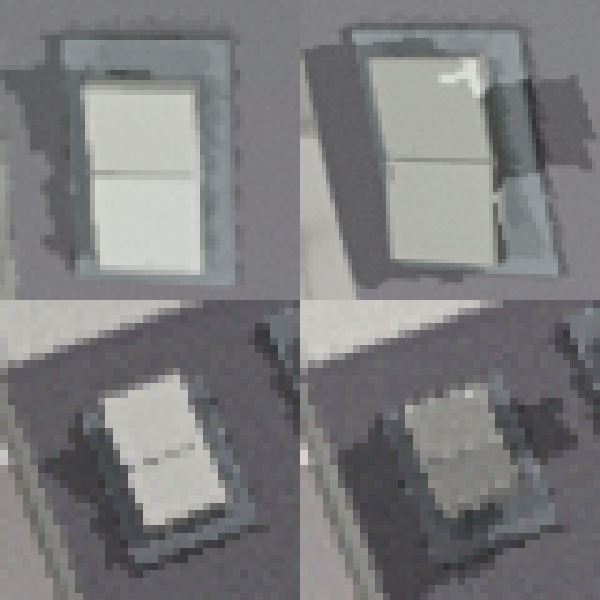

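```bash
python3 - <<'E'
from h import *
cp=optics.camera_params('wrist');s=ctrl.sense()
Rc=Rm(cp['orientation']);f=200/np.tan(np.radians(cp['vfov'])/2)
def proj(p):
    q=Rc.T@(np.array(p)-cp['origin']);t=np.arctan2(np.hypot(q[0],q[1]),q[2]);h=np.hypot(q[0],q[1]);return np.array([cp['cx']+f*t*q[0]/h,cp['cy']+f*t*q[1]/h])
ex=np.array([np.cos(.19),-np.sin(.19),0]);c=np.array([.496,-.148,.1012])
for th in [0,.1,.2,.3]:
    n=c+ex*-.025*np.cos(.3-th)+[0,0,.025*np.sin(.3-th)]; fr=c+ex*.025*np.cos(th)+[0,0,.025*np.sin(th)]
    N,C,F=map(proj,(n,c,fr));print(th,N.round(1),C.round(1),F.round(1),'near/far',round((C-N)[1]/(F-C)[1],3))
# measured from crop: rows 185 + y*80/300
print([185+y*80/300 for y in (57,159,264)], 102/105)
E
```

```text
0 [164.3 206.6] [172.3 229.3] [177.1 254.3] near/far 0.908
0.1 [165.5 205. ] [172.3 229.3] [176.  255.5] near/far 0.931
0.2 [166.7 203.7] [172.3 229.3] [174.9 256.4] near/far 0.95
0.3 [167.9 202.6] [172.3 229.3] [173.7 257. ] near/far 0.967
[200.2, 227.4, 255.4] 0.9714285714285714
```

Request:
step_arm(
  deltas=[
    [[0, 0, 0], [-1, 3, 25], 0],
    [[0, 0, 0], [-1, 3, 50], 0],
    [[0, 0, 0], [-1, 3, 63], 0],
    [[0, 0, 0], [-1, 3, 66], 0],
    [[0, 0, 0], [-1, 3, 68], 0],
    [[0, 0, 0], [-1, 3, 70], 0],
    [[0, 0, 0], [-1, 3, 72], 0],
    [[0, 0, 0], [-1, 3, 72], 0],
  ],
)

```text
time: 8.35
eef_pos: [0.5021, -0.012, 0.0983]
ee_rot: [0.297, 3.127, -0.001]
wrist_force: [-3.4, -1.8, 7.2]
gripper_width: 0.0002
```

```bash
python3 - <<'E'
from h import *
for i in range(5):
    optics.capture('scene');s=ctrl.sense();print(s['eef_pos'],s['wrist_force'])
E
```

```text
[ 0.50212075 -0.01194898  0.09829581] [-2.8208738  -2.03761613  7.21585382]
[ 0.50215221 -0.01195538  0.09831081] [-2.67524836 -0.59542062  7.03867494]
[ 0.50215322 -0.01193602  0.09829982] [-2.92677552 -1.41278573  7.78879033]
[ 0.50215769 -0.01195556  0.09830219] [-3.1702694  -1.64497227  6.58655465]
[ 0.50216584 -0.01195262  0.09831338] [-3.08706078 -2.56014983  6.76256421]
```

Request:
step_arm(
  deltas=[
    [[0, 0, 0], [0, 0, -2], 0],
    [[0, 0, 0], [0, 0, -5], 0],
    [[0, 0, 0], [0, 0, -10], 0],
    [[0, 0, 0], [0, 0, -30], 0],
    [[0, 0, 0], [0, 0, -70], 0],
    [[0, 0, 0], [0, 0, -120], 0],
    [[0, 0, 0], [40, 0, -150], 0],
    [[0, 0, 0], [80, 0, -170], 0],
  ],
)

```text
time: 9.6
eef_pos: [0.4237, 0.0037, 0.2694]
ee_rot: [0.298, 3.125, 0.001]
wrist_force: [-0.3, -0.3, 0.1]
gripper_width: 0.0004
```

Request:
step_arm(
  deltas=[
    [[0, 0, 0], [20, 0, 0], 0],
    [[0, 0, 0], [20, 0, 0], 0],
    [[0, 0, 0], [20, 0, 0], 0],
    [[0, 0, 0], [20, 0, 0], 0],
    [[0, 0, 0], [20, 0, 0], 0],
    [[0, 0, 0], [20, 0, 0], 0],
    [[0, 0, 0], [20, 0, 0], 0],
    [[0, 0, 0], [20, 0, 0], 0],
  ],
)

```text
time: 10.6
eef_pos: [0.4038, 0.0072, 0.2677]
ee_rot: [-0.298, -3.127, 0.0]
wrist_force: [1.2, 0.7, 0.5]
gripper_width: 0.0007
```

```bash
python3 - <<'E'
from h import *
s=ctrl.sense();print(s['time'],s['eef_pos'],s['wrist_force'])
for c in ['scene','wrist']:
    im=optics.capture(c);save(im,c+'3');cp=optics.camera_params(c)
    for n in ['rocker_press','large_round_top','iron_center','cup_center','spray_center']:
        for d in optics.boxes_of(n,c)[:1]: print(c,n,round(d['p'],2),toworld(d['position'],cp).round(4))
a=cv2.imread('pics/scene0.png')[150:280,140:420];b=cv2.imread('pics/scene3.png')[150:280,140:420]
cv2.imwrite('pics/cmp3.png',cv2.resize(np.vstack([a,b]),None,fx=2.3,fy=2.3,interpolation=2))
E
```

```text
10.6 [0.40380462 0.00715283 0.2676689 ] [1.1829352  0.66192018 0.52259016]
scene rocker_press 0.62 [ 0.4924 -0.1477  0.1025]
scene large_round_top 0.63 [ 0.5057 -0.013   0.107 ]
scene iron_center 0.72 [0.5795 0.1544 0.1449]
scene cup_center 0.74 [ 0.4376 -0.2749  0.0491]
scene spray_center 0.68 [0.5994 0.3546 0.1128]
wrist rocker_press 0.8 [ 0.4932 -0.1496  0.0987]
wrist iron_center 0.69 [0.5167 0.1669 0.1455]
wrist cup_center 0.78 [ 0.4519 -0.2736  0.0531]
wrist spray_center 0.83 [0.5715 0.3551 0.1211]
```

View pics/cmp3.png

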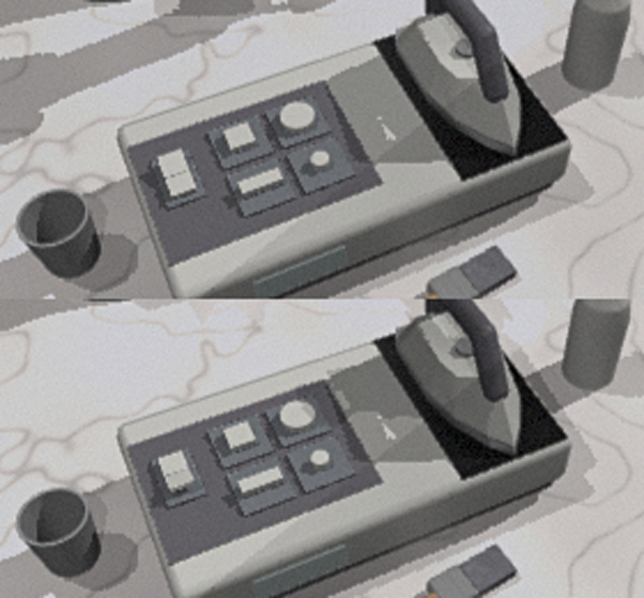

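View pics/wrist3.png

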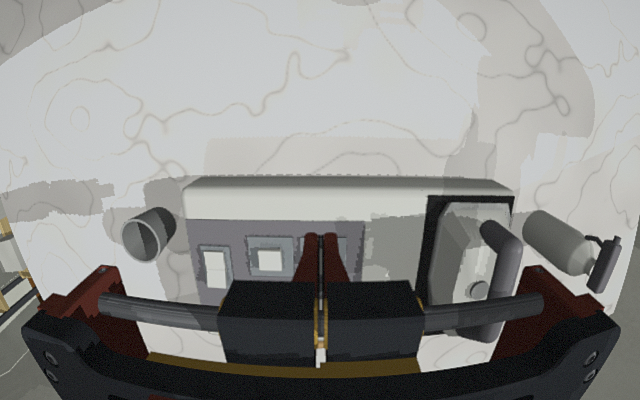

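The scene comparison shows the rocker with its shading flipped: the near half is level and the far end is raised, at (175,468) in the lower half. The large key is up again at (297,415), and everything else is where it was. The hand is clear at z 0.27, so I'm handing the job in.

```bash
python3 -c "
from cell import ctrl
print(ctrl.job_done())"
```

```text
the job is handed in; nothing more can be done
None
```

The steam station is switched on, and I pressed the large round key once and let it come back up, in that order. The job was handed in at about 10.7 s.

- **Rocker:** I pressed the near end down to z 0.1008 m, where the force reached about 15 N, well above the 2–3 N that turns it, so it was against its stop. Before pressing the key I compared the wrist picture with a projection of the rocker. The near/far ratio was 0.97, against 0.967 expected for fully on and 0.908 for off.
- **Large round key:** I pressed it to z 0.0983 m, about 5.7 mm down, at about 7 N. That is above the 4 N at its bottom, so it was slightly firmer than needed. The contact was about 2.5 mm to the right of the target but well inside the key. The last scene picture shows it up again.
- **Everything else:** In the last scene picture the other three keys look untouched. The iron, cup and spray bottle measured within about 3 mm of their first positions, and the part of the brush in view looked unmoved. The hand finished clear at about z 0.27 m, with only sensor noise on the wrist force.
- **Disagreements:** The networks sometimes mixed up the keys and the rocker. In one wrist picture the large key was reported at the rocker's place. I settled these by agreement between the cameras and by looking at the pictures. In the last wrist picture the hand hid most of the keys, so the check that the large key came back up rests on the scene camera alone.

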